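# Lift an unknown bottle out of the inspection tray with tongs

## Task

The small round bottle in the grey inspection tray came out of a parcel and must not be touched by hand (the gripper). Pick up the spring tongs by their black grips, close their jaws round the bottle and lift it upright until its underside is at least 10 cm above the table, leaving the glue stick and the rubber stamp standing undisturbed in the tray. Finish while holding: keep the tongs squeezed shut on the raised bottle, do not put anything down.

Things in the scene. Friction and masses are not known exactly. Their poses are not given: they have to be found in the camera images.
- tongs: Spring tongs lying flat, 195 mm long, 24 mm high, 0.1 kg: a black hub joining two steel arms with black grips 56 mm long, 24 mm high. Origin: middle of the hub (hinge end), at the underside; x runs from the hub to the jaws, y to the left arm, z up. The arms swing in the x-y plane, always equally; springs hold them fully open.
- tongs_left: The arm on the tongs' +y side, with its grip and jaw. Origin: its hinge pin, 10 mm left of the tongs' origin. Squeezed at the grips, each arm pushes back with about 3 N at the start of closing and 8 N when the jaws meet the bottle; a 20 to 25 N squeeze pinches the bottle with about 5 to 8 N.
- tongs_right: The arm on the tongs' -y side, with its grip and jaw. Origin: its hinge pin, 10 mm right of the tongs' origin.
- tongs_grip (a point): Point midway between the grips: 80 mm ahead of the hub, 12 mm above the underside; axes as the tongs. Width here over the grips' outer faces: 61 mm open, 40 mm closed on the bottle (faces then parallel), about 34 mm closed empty. Squeezed to 55 mm the tongs can be carried with jaws still wide open (about 58 mm between their lips).
- tongs_jaw (a point): Point midway between the jaws, where a pinched round thing's axis lies: 180 mm ahead of the hub, 12 mm above the underside; axes as the tongs. Each jaw is a rubber-faced shallow V, 24 mm high, about 32 mm long, 4 mm thick; open jaws are about 90 mm wide over their outsides.
- bottle: Small round bottle with a plain round cap, the stoutest of the three things in the tray: 33 mm diameter up to 78 mm, then a cap of 28 mm diameter, 95 mm high in all, about 50 g. Stands upright and loose in the tray. Origin: centre of its underside, z up.
- stick: Glue stick, 26 mm diameter, 96 mm high, standing upright and loose in the tray. Origin: centre of its underside, z up.
- stamp: Rubber stamp with turned wooden handle, 62 mm long (its y), 27 mm wide, 75 mm high, standing loose in the tray. Origin: centre of its underside, z up.
- tray: Shallow grey inspection tray fixed to the table, 150 mm (its x) by 290 mm (its y), rim 16 mm high, floor and walls 4 mm thick. Bottle, glue stick and stamp stand in a row along its y, about 95 mm apart, in any order. Origin: centre of its underside, x away from the robot.

How it is judged:
By the outcome, as a careful person would: the job done as asked, in the order asked, and still so for the second after the job is handed in, while the arm keeps its last pose, push and grip.
It also fails if it takes over 42 s, if anything falls off the work surface, if the arm or the gripper's body presses on something with over 40 N, if the wrist force passes 120 N, or if a joint passes its speed limit or range.

## Robot

A 7-joint arm with a two-finger parallel gripper is mounted at the origin on a cart in front of the work surface, level with it; the furniture and walls round the work are solid. World frame = base frame: x ahead of the robot, y to its left, z up, the work surface at z = 0. Lengths are in m, angles in degrees, forces in N, time in s.
With the tool pointing down it reaches from about 0.425 to 0.875 m from the base axis. Payload 4.7 kg.
Tool frame: the origin (TCP) lies on the centre line of the jaws, within the pads' length; the fingertips stand 14 mm ahead of it and the grasp point (between the pads) lies 5 mm behind it; z points along the fingers, y is the line along which they close (so a half turn about z gives the same grasp; the last joint's range is limited). The gripper opens to 87 mm and grips with 3 to 60 N. Pads are 19 mm wide; open, the fingers measure 117 mm over their backs; the gripper's body (75 mm by 190 mm) begins 51 mm behind the grasp point.
Start: joints at [75.292, 18.392, -4.016, 83.108, 1.295, 78.541, -3.26], TCP at [0.174, -0.626, 0.237] pointing down, gripper open.
Joint ranges: [-163.93, 163.93], [-17.29, 119.83], [-79.2, 71.16], [3.27, 140.29], [-89.18, 269.18], [5.43, 117.66], [-154.24, 154.24]. Speed limits (degrees/s): [147.25, 147.25, 180, 180, 180, 180, 180].

## Interface

Orientations are given as [roll, pitch, yaw] about the fixed x, y, z axes, in that order (R = Rz(yaw) Ry(pitch) Rx(roll)).
In Python, from cell import env gives the robot as it stands.
- The arm moves only by the tool jog_arm, never from a script. Its argument "motion" is a list that holds one entry, the list of rows, each a list of 7 numbers: the shift along the tool's x, y, z in units of 0.1 m (1.0 is 0.1 m), then the turn, a rotation vector about the tool's x, y, z in units of 180 degrees (1.0 is 180 degrees), then the closure, from 0 (fully open) to 1 (shut). A call has 1 to 5 rows; each row is the pose to reach, as a shift and turn from the pose commanded when the call began, along the tool's axes at that moment, turning the shorter way round; what a row does not reach only later rows make up. A row lasts 1/10 s, in which the tool goes at most 50 mm and 8.59 degrees, less where a joint would pass 70% of its speed; a pose out of reach is approached as far as the arm can. A call with a number of a shift or a turn outside -1 to 1 is refused whole. A call with a gripper value outside its range is refused whole. The fingers move at their own pace and stop on an object; "grip_force" is the grip in N (left out, the last holds). Time passes only in rows, so rows that repeat a pose let the fingers close. It gives the time, the measured TCP pose, the force, the opening and the grip force at its end, in the units of the state.
- env.get_obs(): the state, without advancing time (a new reading comes with each control period).
- env.read_camera(name): name is "scene" or "top"; returns (picture, depth): 420x560x3 uint8, red, green, blue; 420x560 float32, m along the optical axis (not along the pixel's ray), 0 where there is no reading.
- env.camera_info(name): a dict with "camera_matrix" (3x3 intrinsics, pixels), "origin" and "orientation" of the camera in the world. Camera axes: x right, y down, z forward; pixel columns grow to the right and rows downward; lengths in m; the calibration is good to about 2 mm. A picture is of the moment at which its call begins. camera_info takes no time and is no camera call.
- env.sign_off(): hands the job in; it is judged then, once.
The state is a dict: "time_s": time; "qpos": joint angles; "joint_velocities": joint speeds; "effort": joint torques, N m; "tool_pos": TCP position; "tool_rot": TCP orientation; "force": force on the tool from outside, world axes, zero at the start; "wrist_torque": the same for the moment, N m; "grip_width": finger opening in m; "grasp_force": force on a finger pad.
Only numpy, scipy, OpenCV 4.12 (cv2) and the standard library are available. Lean on these libraries where they do the work, as an engineer would, in place of code of your own. Each camera call takes 0.05 s, during which the arm holds its last target. There are 200 camera calls.

## Working session

There is one attempt and no reset: what is moved stays moved. The work goes in short steps, Python scripts to look and compute and a tool call to move; the robot and the scene stay as the last step left them, time stands still between calls to the robot, and variables do not carry over. Pictures are saved under pics/ and viewed, at most 10 in all, crops included, and the job is handed in when it is done.

Besides the shell and the picture viewer there is one more tool, called as name(argument=value, ...), one argument or row to a line, values as JSON. jog_arm: Moves the arm, as the interface text tells. Shifts and turns lie within -1 to 1; 1 stands for 0.1 m of shift or 180 degrees of turn. Its arguments: {"type":"object","properties":{"motion":{"type":"array","items":{"type":"array","items":{"type":"array","items":{"type":"number"}}}},"grip_force":{"type":"number"}},"required":["motion"]}

```bash
ls; mkdir -p pics
python3 - <<'E'
from cell import env
import cv2,numpy as np
for n in("scene","top"):
    p,d=env.read_camera(n);cv2.imwrite(f"pics/{n}0.png",p[:,:,::-1]);np.save(f"{n}0.npy",d)
    print(n,env.camera_info(n))
print(env.get_obs())
E
```

```text
pics
scene {'camera_matrix': array([[387.60975938,   0.        , 277.0634517 ],
       [  0.        , 387.60975938, 201.55565372],
       [  0.        ,   0.        ,   1.        ]]), 'origin': array([0.20215012, 0.54493479, 0.61178889]), 'orientation': array([-130.94486277,    1.01691807, -150.68933905])}
top {'camera_matrix': array([[464.53255633,   0.        , 275.52490704],
       [  0.        , 464.53255633, 212.14776782],
       [  0.        ,   0.        ,   1.        ]]), 'origin': array([0.43792813, 0.02246047, 1.09519723]), 'orientation': array([-176.65428164,   -0.93802985,  -89.75397337])}
{'time_s': 0.1, 'qpos': array([75.29311659, 18.43714712, -4.01584543, 83.16876108,  1.29709202,
       78.5416265 , -3.26299472]), 'joint_velocities': array([-0.04806674, -0.00674828, -0.0805593 , -0.27819159, -0.05046934,
        0.02274741, -0.02145905]), 'effort': array([ 4.11800966e-04, -4.92571378e+01, -4.05724961e-01, -3.13397527e+01,
       -6.41585025e-02,  3.95025162e-02,  6.43851240e-05]), 'tool_pos': array([ 0.17368123, -0.62586524,  0.23553703]), 'tool_rot': array([-1.79897818e+02,  7.46902899e-03,  1.55142242e+01]), 'force': array([-0.65443371,  0.57509709,  0.64792854]), 'wrist_torque': array([-0.0324969 ,  0.02892586, -0.0431929 ]), 'grasp_force': 0.0, 'grip_width': 0.08695940795250284}
```

View pics/scene0.png

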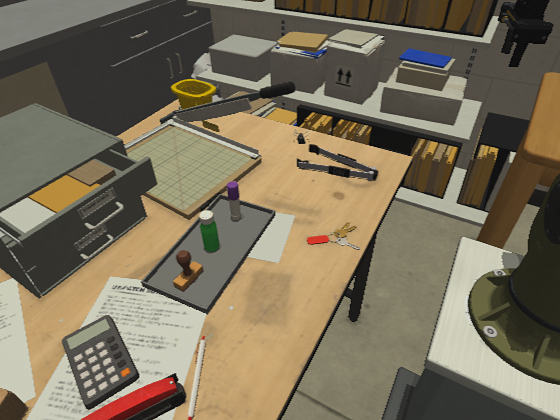

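View pics/top0.png

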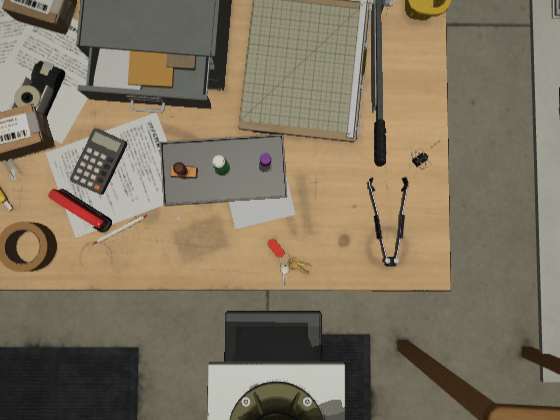

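The top view shows the tongs with their hub near (390,261) and jaws near (371,184) and (405,184). In the tray, the stamp is at (182,171), the bottle at (220,163) and the glue stick at (265,160). I'll enlarge and measure.

```bash
cat > h.py <<'E'
import numpy as np,cv2
from scipy.spatial.transform import Rotation as R
from cell import env
def cam(n):
    i=env.camera_info(n);return i["camera_matrix"],np.array(i["origin"]),R.from_euler("xyz",i["orientation"],degrees=True).as_matrix()
def ray(n,u,v):
    K,o,M=cam(n);return o,M@np.linalg.inv(K)@np.array([u,v,1.])
def atz(n,u,v,z):
    o,d=ray(n,u,v);return o+d*(z-o[2])/d[2]
def cloud(n,d):
    K,o,M=cam(n);v,u=np.indices(d.shape);P=np.stack([(u-K[0,2])/K[0,0],(v-K[1,2])/K[1,1],np.ones(d.shape)],-1)*d[...,None]
    return P@M.T+o
def tri(a,b):
    (o1,d1),(o2,d2)=ray("top",*a),ray("scene",*b)
    s=np.linalg.lstsq(np.stack([d1,-d2],1),o2-o1,rcond=None)[0]
    p,q=o1+s[0]*d1,o2+s[1]*d2;return (p+q)/2,np.linalg.norm(p-q)
E
python3 - <<'E'
from h import *
t=cv2.imread("pics/top0.png");s=cv2.imread("pics/scene0.png")
r=lambda a,k:cv2.resize(a,None,fx=k,fy=k,interpolation=cv2.INTER_CUBIC)
a=r(t[170:275,355:425],5);b=r(t[130:210,155:295],5)
cv2.imwrite("pics/a.png",a);cv2.imwrite("pics/b.png",b)
cv2.imwrite("pics/c.png",r(s[135:190,290:390],7))
for n in("top","scene"):
    P=cloud(n,np.load(n+"0.npy"))
    np.save(n+"P.npy",P)
P=np.load("topP.npy")
for uv in [(390,261),(371,184),(405,184),(220,160),(265,159),(181,168),(300,220),(330,170),(440,230)]:print(uv,P[uv[1],uv[0]].round(4))
E
```

```text
(390, 261) [ 0.389  -0.2605  0.0191]
(371, 184) [ 0.5674 -0.2168  0.0235]
(405, 184) [ 0.57   -0.3013  0.0067]
(220, 160) [0.6085 0.1268 0.0981]
(265, 159) [0.6117 0.0297 0.0965]
(181, 168) [0.5937 0.2144 0.0776]
(300, 220) [ 0.4838 -0.0532 -0.0011]
(330, 170) [ 0.6034 -0.1246 -0.0019]
(440, 230) [ 0.4617 -0.3851  0.0006]
```

View pics/a.png

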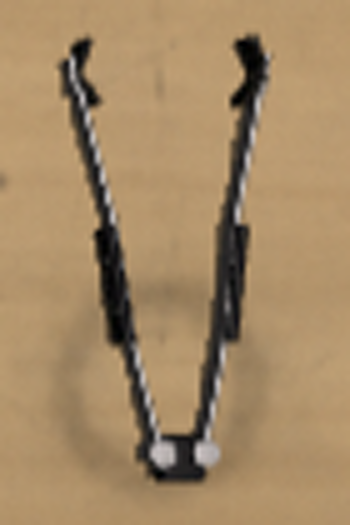

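View pics/b.png

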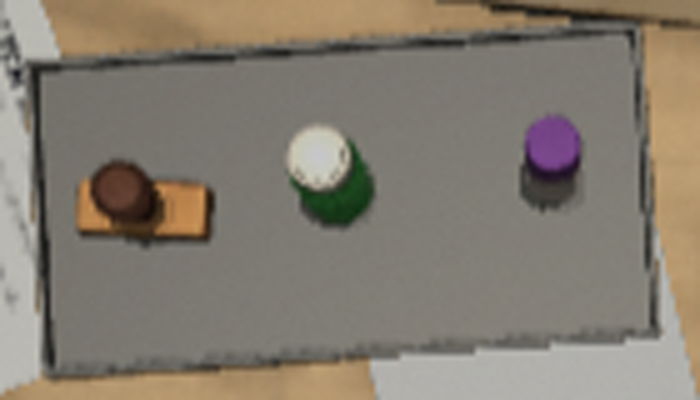

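View pics/c.png

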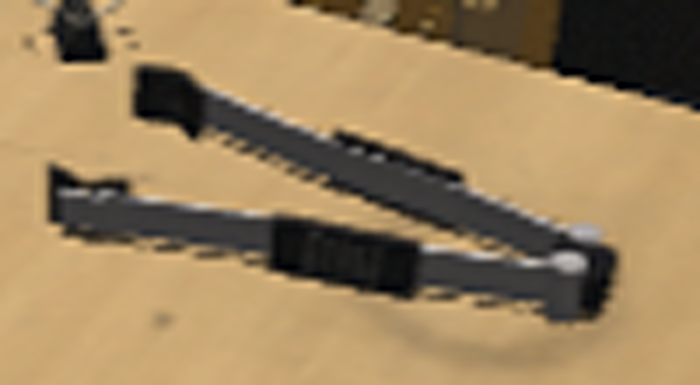

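The crops show the pin heads at (163,453) and (207,453) in the tongs crop, and the jaw tips at (80,43) and (247,42). The cap centre is at (320,157) and the stick top at (553,147) in the tray crop. Next I triangulate and check against depth.

Run:
```python
from h import *
A=lambda x,y:((x+.5)/5+354.5,(y+.5)/5+169.5)
B=lambda x,y:((x+.5)/5+154.5,(y+.5)/5+129.5)
C=lambda x,y:((x+.5)/7+289.5,(y+.5)/7+134.5)
print("pinL",tri(A(163,453),C(570,262)),"pinR",tri(A(207,453),C(585,230)))
print("jawL end",tri(A(80,43),C(52,170)),"jawR",tri(A(247,42),C(140,70)))
for n,p in dict(pl=A(163,453),pr=A(207,453),jl=A(80,43),jr=A(247,42),jlb=A(97,103),jrb=A(237,103),jlo=A(66,66),jro=A(264,66),gl1=A(97,228),gr1=A(247,228),gl2=A(108,340),gr2=A(238,340)).items():print(n,atz("top",*p,.024).round(4))
for n,p,z in(("bottle",B(320,157),.099),("stick",B(553,147),.100),("stamp",B(117,185),.079)):print(n,atz("top",*p,z).round(4))
print("tray corners",[atz("top",*B(*q),.016).round(3)[:2] for q in((35,65),(635,33),(655,333),(48,373))])
for n in("top","scene"):
    P=np.load(n+"P.npy");x,y,z=P[...,0],P[...,1],P[...,2]
    m=(z>.012)&(z<.03)&(x>.36)&(x<.60)&(y<-.2)&(y>-.33)
    q=P[m];print(n,"tongs",m.sum(),np.percentile(q[:,2],[50,95]).round(4))
    for nm,yc,z0 in(("bottle",.127,.09),("stick",.03,.09),("body",.127,.02)):
        m=(abs(y-yc)<.035)&(abs(x-.61)<.04)&(z>z0);q=P[m];print(nm,m.sum(),q.min(0).round(4),q.max(0).round(4),np.median(q,0).round(4))
```

```text
pinL (array([ 0.39060905, -0.25325611,  0.02259403]), np.float64(0.0007369316868461607)) pinR (array([ 0.3912977 , -0.27310901,  0.02385003]), np.float64(0.0004469078405469319))
jawL end (array([ 0.58084217, -0.21584229,  0.02414522]), np.float64(0.00021702746995186394)) jawR (array([ 0.5817455 , -0.29403401,  0.02401133]), np.float64(0.0004086136538351745))
pl [ 0.391  -0.2528  0.024 ]
pr [ 0.3911 -0.2731  0.024 ]
jl [ 0.581  -0.2158  0.024 ]
jr [ 0.5819 -0.294   0.024 ]
jlb [ 0.5529 -0.2235  0.024 ]
jrb [ 0.5533 -0.2889  0.024 ]
jlo [ 0.5702 -0.2092  0.024 ]
jro [ 0.5707 -0.3018  0.024 ]
gl1 [ 0.4947 -0.2231  0.024 ]
gr1 [ 0.4951 -0.2929  0.024 ]
gl2 [ 0.4429 -0.2278  0.024 ]
gr2 [ 0.4432 -0.2881  0.024 ]
bottle [0.6062 0.1297 0.099 ]
stick [0.6111 0.0292 0.1   ]
stamp [0.5965 0.2208 0.079 ]
tray corners [array([0.663, 0.272]), array([ 0.68 , -0.008]), array([ 0.538, -0.018]), array([0.518, 0.264])]
top tongs 597 [0.0201 0.025 ]
bottle 126 [0.593  0.1183 0.092 ] [0.6182 0.1448 0.1024] [0.6057 0.1309 0.0977]
stick 103 [0.6006 0.0188 0.0919] [0.6245 0.0405 0.103 ] [0.6116 0.0296 0.0982]
body 230 [0.5895 0.1145 0.0225] [0.621  0.1455 0.1024] [0.6004 0.1275 0.0947]
scene tongs 552 [0.0177 0.0227]
bottle 130 [0.5927 0.117  0.09  ] [0.6192 0.1434 0.0996] [0.6037 0.1325 0.0959]
stick 91 [0.6006 0.016  0.0902] [0.6235 0.0411 0.0994] [0.6111 0.0305 0.0968]
body 533 [0.589  0.117  0.0202] [0.6192 0.147  0.0996] [0.5979 0.1383 0.0661]
```

jog_arm(
  motion=[
    [[0.4, -0.28, 0, 0, 0, 0.03, 0], [0.8, -0.56, 0, 0, 0, 0.073, 0], [1.0, -0.7, 0, 0, 0, 0.073, 0], [1.0, -0.7, 0, 0, 0, 0.073, 0]],
  ],
  grip_force=20,
)

```text
time_s: 0.5
tool_pos: [0.2559, -0.5283, 0.2365]
tool_rot: [-179.9, -0.1, 2.8]
force: [-0.6, 0.2, 0.1]
grip_width: 0.087
grasp_force: 0.0
```

jog_arm(
  motion=[
    [[0.35, -0.35, 0, 0, 0, 0, 0], [0.7, -0.7, 0, 0, 0, 0, 0], [0.8, -0.9, 0, 0, 0, 0, 0], [0.8, -0.9, 0, 0, 0, 0, 0]],
  ],
)

```text
time_s: 0.9
tool_pos: [0.3301, -0.4359, 0.2365]
tool_rot: [-179.9, -0.0, 2.7]
force: [-0.9, 0.2, -0.4]
grip_width: 0.0872
grasp_force: 0.0
```

jog_arm(
  motion=[
    [[0.3, -0.35, 0.2, 0, 0, 0, 0], [0.6, -0.7, 0.4, 0, 0, 0, 0], [0.8, -0.9, 0.6, 0, 0, 0, 0], [0.8, -0.9, 0.6, 0, 0, 0, 0]],
  ],
)

```text
time_s: 1.3
tool_pos: [0.4048, -0.3418, 0.1735]
tool_rot: [-179.7, 0.2, 2.7]
force: [-0.1, 0.1, 0.3]
grip_width: 0.0872
grasp_force: 0.0
```

jog_arm(
  motion=[
    [[0.35, -0.4, 0.2, 0, 0, 0, 0], [0.7, -0.79, 0.5, 0, 0, 0, 0], [0.7, -0.79, 0.7, 0, 0, 0, 0], [0.7, -0.79, 0.7, 0, 0, 0, 0]],
  ],
)

```text
time_s: 1.7
tool_pos: [0.469, -0.2621, 0.103]
tool_rot: [-179.8, 0.3, 2.5]
force: [-0.4, 0.4, -0.3]
grip_width: 0.087
grasp_force: 0.0
```

Run:
```python
from h import *
o=env.get_obs();print(o["tool_pos"],o["tool_rot"],o["qpos"])
a,d=env.read_camera("scene");b,e=env.read_camera("top")
b=cv2.resize(b[165:275,345:440],None,fx=4.5,fy=4.5,interpolation=2);a=cv2.resize(a[90:200,270:410],None,fx=2.6,fy=4.5*110/110*2.6/4.5,interpolation=2)
c=np.zeros((max(len(a),len(b)),a.shape[1]+b.shape[1],3),np.uint8);c[:len(b),:b.shape[1]]=b;c[:len(a),b.shape[1]:]=a
cv2.imwrite("pics/d.png",c[...,::-1]);print(c.shape)
```

```text
[ 0.46895207 -0.26208075  0.10295995] [-179.76576189    0.31589455    2.52770857] [ 45.51737842  12.49360955 -21.20929191 107.29790021   5.03642053
  61.51303109 -65.1430512 ]
(495, 792, 3)
```

View pics/d.png

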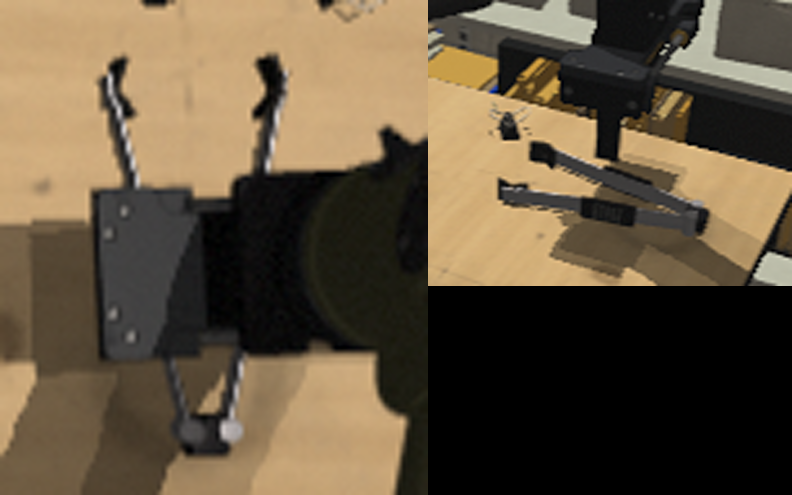

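The gripper sits over the grips, with the jaws visible ahead at about (115,90) and (270,85) and the hub behind at (207,432). I'll descend.

jog_arm(
  motion=[
    [[0.02, -0.02, 0.2, 0, 0, 0, 0], [0.02, -0.02, 0.45, 0, 0, 0, 0], [0.02, -0.02, 0.65, 0, 0, 0, 0], [0.02, -0.02, 0.75, 0, 0, 0, 0], [0.02, -0.02, 0.75, 0, 0, 0, 0]],
  ],
)

```text
time_s: 2.3
tool_pos: [0.4713, -0.2637, 0.0314]
tool_rot: [180.0, 0.1, 2.2]
force: [0.6, 0.0, -0.8]
grip_width: 0.0872
grasp_force: 0.0
```

jog_arm(
  motion=[
    [[0, -0.03, 0.06, 0, 0, 0, 0], [0, -0.03, 0.12, 0, 0, 0, 0], [0, -0.03, 0.13, 0, 0, 0, 0], [0, -0.03, 0.13, 0, 0, 0, 0]],
  ],
)

```text
time_s: 2.7
tool_pos: [0.4724, -0.2588, 0.0187]
tool_rot: [180.0, -0.0, 2.4]
force: [-0.6, 0.2, 0.7]
grip_width: 0.0871
grasp_force: 0.0
```

```bash
python3 -c "
from cell import env
for i in range(4):
  env.read_camera('top');o=env.get_obs();print(o['time_s'],o['tool_pos'],o['tool_rot'],o['force'])"
```

```text
2.75 [ 0.47251614 -0.25884992  0.01878841] [ 1.79979301e+02 -1.50693546e-02  2.38503256e+00] [ 0.14767891 -0.08208879 -0.23193812]
2.8 [ 0.47259879 -0.25886688  0.01888481] [ 1.79973874e+02 -2.46074181e-02  2.38438969e+00] [-0.71207544  0.68758881 -0.47588751]
2.85 [ 0.47261527 -0.25889385  0.01888048] [ 1.79972531e+02 -2.83258698e-02  2.38233856e+00] [-0.17772894  0.76458365  1.09252923]
2.9 [ 0.47258899 -0.25887577  0.01886073] [ 1.79972378e+02 -2.51562275e-02  2.38533042e+00] [-0.67136038 -1.66335944 -0.00959786]
```

jog_arm(
  motion=[
    [[-0.01, 0.01, 0.02, 0, 0, 0, 0], [-0.01, 0.01, 0.02, 0, 0, 0, 0.2], [-0.01, 0.01, 0.02, 0, 0, 0, 0.3], [-0.01, 0.01, 0.02, 0, 0, 0, 0.37], [-0.01, 0.01, 0.02, 0, 0, 0, 0.37]],
  ],
)

```text
time_s: 3.4
tool_pos: [0.4714, -0.2599, 0.0166]
tool_rot: [180.0, -0.0, 2.4]
force: [0.1, 0.4, -0.8]
grip_width: 0.063
grasp_force: 2.9
```

jog_arm(
  motion=[
    [[0, 0, 0, 0, 0, 0, 0.37], [0, 0, 0, 0, 0, 0, 0.37], [0, 0, 0, 0, 0, 0, 0.37], [0, 0, 0, 0, 0, 0, 0.37]],
  ],
)

```text
time_s: 3.8
tool_pos: [0.4715, -0.2597, 0.0166]
tool_rot: [180.0, -0.0, 2.4]
force: [0.6, 0.2, 0.6]
grip_width: 0.0552
grasp_force: 4.3
```

jog_arm(
  motion=[
    [[0, 0, -0.1, 0, 0, 0, 0.37], [0, 0, -0.25, 0, 0, 0, 0.37], [0, 0, -0.4, 0, 0, 0, 0.37], [0, 0, -0.42, 0, 0, 0, 0.37], [0, 0, -0.42, 0, 0, 0, 0.37]],
  ],
)

```text
time_s: 4.3
tool_pos: [0.4721, -0.2603, 0.0599]
tool_rot: [179.9, -0.1, 2.4]
force: [1.3, 0.4, -1.7]
grip_width: 0.0546
grasp_force: 4.2
```

Run:
```python
from h import *
a,d=env.read_camera("scene");b,e=env.read_camera("top")
P=cloud("scene",d);np.save("sP2.npy",P)
o=env.get_obs();print(o["tool_pos"],o["tool_rot"],o["grip_width"])
b=cv2.resize(b[165:275,345:440],None,fx=3,fy=3,interpolation=2);a=cv2.resize(a[100:190,280:390],None,fx=4.5,fy=4.5,interpolation=2)
c=np.zeros((max(len(a),len(b)),a.shape[1]+b.shape[1],3),np.uint8);c[:len(b),:b.shape[1]]=b;c[:len(a),b.shape[1]:]=a
cv2.imwrite("pics/e.png",c[...,::-1]);print(c.shape)
```

```text
[ 0.47107583 -0.25975306  0.05844603] [1.79995680e+02 2.26422995e-02 2.37266278e+00] 0.05469818681236039
(405, 780, 3)
```

View pics/e.png

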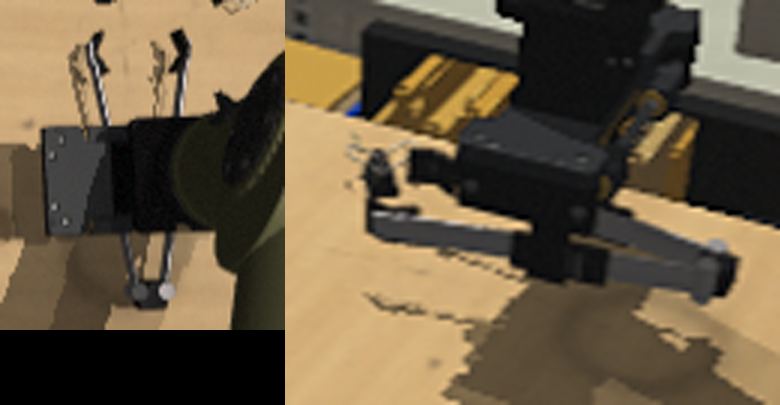

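The tongs are lifted and still open. In the top part the jaw tips are at (97,35) and (180,33) and the pins at (139,291) and (167,291). In the scene part the left jaw tip is at (370,203).

Run:
```python
from h import *
A=lambda x,y:((x+.5)/3+344.5,(y+.5)/3+164.5)
C=lambda x,y:((x-285+.5)/4.5+279.5,(y+.5)/4.5+99.5)
print("jawL",tri(A(97,35),C(370,203)));print("jawR",tri(A(180,33),C(415,153)));print("pinR",tri(A(167,291),C(717,246)))
for p in((97,35),(180,33),(139,291),(167,291)):print(atz("top",*A(*p),.066))
P=np.load("sP2.npy");
for x0,x1 in((.375,.40),(.40,.43),(.51,.54),(.55,.575)):
    m=(P[...,0]>x0)&(P[...,0]<x1)&(P[...,1]>-.31)&(P[...,1]<-.2)&(P[...,2]>.02)&(P[...,2]<.075);print(x0,x1,m.sum(),np.percentile(P[m][:,2],[2,50,98]).round(4))
```

```text
jawL (array([ 0.57973393, -0.22100542,  0.06547987]), np.float64(3.359550827884948e-05))
jawR (array([ 0.5815741 , -0.28359729,  0.06462483]), np.float64(0.00038104670628482344))
pinR (array([ 0.39020942, -0.27107196,  0.06568525]), np.float64(0.0010466991236571454))
[ 0.57964708 -0.22088955  0.066     ]
[ 0.58155574 -0.28311038  0.066     ]
[ 0.38965455 -0.25039625  0.066     ]
[ 0.38972745 -0.27116189  0.066     ]
0.375 0.4 128 [0.0418 0.0596 0.066 ]
0.4 0.43 150 [0.0446 0.0539 0.0627]
0.51 0.54 73 [0.0446 0.0544 0.0633]
0.55 0.575 133 [0.0445 0.056  0.0669]
```

jog_arm(
  motion=[
    [[0, -0.1, 0, 0, 0, 0, 0.37], [0, -0.3, 0, 0, 0, 0, 0.37], [0, -0.55, 0, 0, 0, 0, 0.37], [0, -0.8, 0, 0, 0, 0, 0.37], [0, -1.0, 0, 0, 0, 0, 0.37]],
  ],
)

```text
time_s: 4.9
tool_pos: [0.4665, -0.1573, 0.0579]
tool_rot: [-179.9, 0.1, 2.5]
force: [0.7, 0.6, -1.0]
grip_width: 0.0549
grasp_force: 4.2
```

jog_arm(
  motion=[
    [[0, -0.2, 0, 0, 0, 0, 0.37], [0, -0.4, 0, 0, 0, 0, 0.37], [0, -0.6, 0, 0, 0, 0, 0.37], [0, -0.8, 0, 0, 0, 0, 0.37], [0, -1.0, 0, 0, 0, 0, 0.37]],
  ],
)

```text
time_s: 5.4
tool_pos: [0.4622, -0.0583, 0.058]
tool_rot: [-180.0, 0.1, 2.4]
force: [-0.5, 0.9, -1.2]
grip_width: 0.0553
grasp_force: 4.2
```

jog_arm(
  motion=[
    [[0, -0.2, 0, 0, 0, 0, 0.37], [0, -0.4, 0, 0, 0, 0, 0.37], [0, -0.6, 0, 0, 0, 0, 0.37], [0, -0.8, 0, 0, 0, 0, 0.37], [0, -1.0, 0, 0, 0, 0, 0.37]],
  ],
)

```text
time_s: 5.9
tool_pos: [0.4579, 0.0414, 0.058]
tool_rot: [-180.0, 0.1, 2.4]
force: [0.9, -0.9, -1.6]
grip_width: 0.0548
grasp_force: 4.2
```

jog_arm(
  motion=[
    [[0, -0.2, 0, 0, 0, 0, 0.37], [0, -0.4, 0, 0, 0, 0, 0.37], [0, -0.6, 0, 0, 0, 0, 0.37], [0, -0.75, 0, 0, 0, 0, 0.37], [0, -0.8, 0, 0, 0, 0, 0.37]],
  ],
)

```text
time_s: 6.4
tool_pos: [0.4545, 0.1222, 0.0581]
tool_rot: [-180.0, 0.1, 2.6]
force: [0.3, 0.3, -1.4]
grip_width: 0.0549
grasp_force: 4.2
```

Run:
```python
from h import *
a,d=env.read_camera("scene");b,e=env.read_camera("top")
o=env.get_obs();print(o["tool_pos"],o["tool_rot"],o["grip_width"])
b=cv2.resize(b[135:255,170:285],None,fx=3.5,fy=3.5,interpolation=2);a=cv2.resize(a[150:300,140:270],None,fx=2.8,fy=2.8,interpolation=2)
c=np.zeros((max(len(a),len(b)),a.shape[1]+b.shape[1],3),np.uint8);c[:len(b),:b.shape[1]]=b;c[:len(a),b.shape[1]:]=a
cv2.imwrite("pics/f.png",c[...,::-1]);print(c.shape)
```

```text
[0.45488384 0.12065497 0.05816743] [1.79997290e+02 5.40892472e-02 2.48998181e+00] 0.054848559746018946
(420, 766, 3)
```

View pics/f.png

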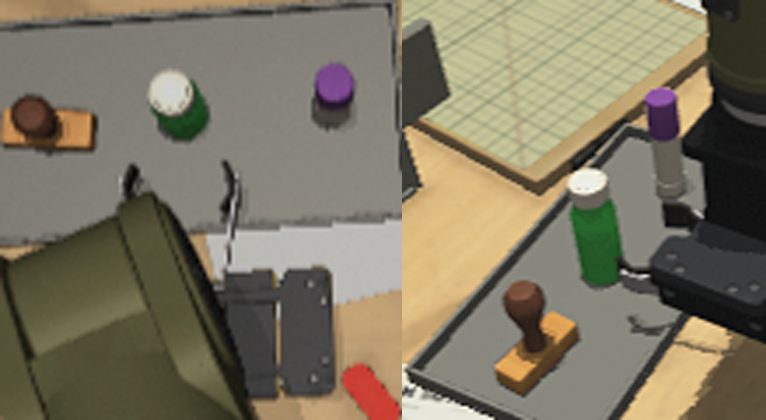

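The top part shows the jaw tips at (133,168) and (226,163), the bottle cap centre at (172,93), and the stick and stamp standing clear. I'll check the centring.

Run:
```python
from h import *
A=lambda x,y:((x+.5)/3.5+169.5,(y+.5)/3.5+134.5)
l,r=atz("top",*A(133,168),.066),atz("top",*A(226,163),.066)
print(l,r,(l+r)/2);print("bottle",atz("top",*A(172,93),.099))
```

```text
[0.56307062 0.15704004 0.066     ] [0.56663788 0.09809319 0.066     ] [0.56485425 0.12756661 0.066     ]
bottle [0.60570014 0.12932907 0.099     ]
```

jog_arm(
  motion=[
    [[0.08, 0, 0, 0, 0, 0, 0.37], [0.2, 0, 0, 0, 0, 0, 0.37], [0.35, 0, 0, 0, 0, 0, 0.37], [0.48, 0, 0, 0, 0, 0, 0.37], [0.52, 0, 0, 0, 0, 0, 0.37]],
  ],
)

```text
time_s: 7.0
tool_pos: [0.5097, 0.1214, 0.0585]
tool_rot: [-180.0, -0.0, 2.3]
force: [-0.2, 0.2, -1.2]
grip_width: 0.0548
grasp_force: 4.2
```

jog_arm(
  motion=[
    [[0, 0, 0, 0, 0, 0, 0.41], [0, 0, 0, 0, 0, 0, 0.45], [0, 0, 0, 0, 0, 0, 0.48], [0, 0, 0, 0, 0, 0, 0.5]],
  ],
  grip_force=22,
)

```text
time_s: 7.4
tool_pos: [0.5071, 0.122, 0.0585]
tool_rot: [180.0, 0.0, 2.4]
force: [0.7, 0.0, -0.8]
grip_width: 0.0452
grasp_force: 5.9
```

Run:
```python
from h import *
a,d=env.read_camera("scene");b,e=env.read_camera("top")
o=env.get_obs();print(o["tool_pos"],o["tool_rot"],o["grip_width"],o["grasp_force"])
b=cv2.resize(b[135:255,170:285],None,fx=3.5,fy=3.5,interpolation=2);a=cv2.resize(a[150:300,140:270],None,fx=2.8,fy=2.8,interpolation=2)
c=np.zeros((max(len(a),len(b)),a.shape[1]+b.shape[1],3),np.uint8);c[:len(b),:b.shape[1]]=b;c[:len(a),b.shape[1]:]=a
cv2.imwrite("pics/g.png",c[...,::-1]);print(c.shape)
```

```text
[0.50732444 0.12201436 0.05861216] [ 1.79979830e+02 -4.12156728e-03  2.38837264e+00] 0.04449303844741716 6.375624710926786
(420, 766, 3)
```

View pics/g.png

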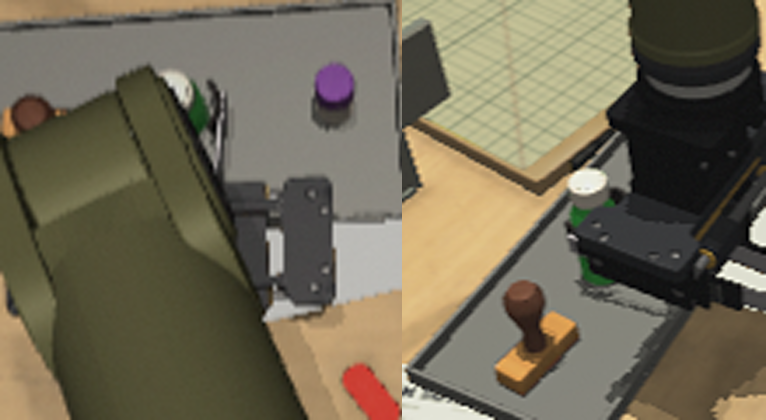

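The bottle stands between the jaws: its cap is at (175,88), the right jaw is near (215,95), and nothing has been disturbed. Closing gently.

jog_arm(
  motion=[
    [[0, 0, 0, 0, 0, 0, 0.52], [0, 0, 0, 0, 0, 0, 0.54], [0, 0, 0, 0, 0, 0, 0.56], [0, 0, 0, 0, 0, 0, 0.6], [0, 0, 0, 0, 0, 0, 0.65]],
  ],
  grip_force=23,
)

```text
time_s: 8.0
tool_pos: [0.5078, 0.122, 0.0586]
tool_rot: [180.0, -0.0, 2.4]
force: [0.6, -0.2, -0.4]
grip_width: 0.0397
grasp_force: 23.0
```

jog_arm(
  motion=[
    [[0, 0, 0, 0, 0, 0, 0.8], [0, 0, 0, 0, 0, 0, 1], [0, 0, 0, 0, 0, 0, 1], [0, 0, 0, 0, 0, 0, 1]],
  ],
)

```text
time_s: 8.4
tool_pos: [0.5077, 0.122, 0.0586]
tool_rot: [180.0, -0.0, 2.4]
force: [0.9, 1.4, -0.5]
grip_width: 0.0397
grasp_force: 23.0
```

Width is 39.7 mm, so the jaws are closed on the bottle. Lifting.

jog_arm(
  motion=[
    [[0, 0, -0.04, 0, 0, 0, 1], [0, 0, -0.12, 0, 0, 0, 1], [0, 0, -0.24, 0, 0, 0, 1], [0, 0, -0.38, 0, 0, 0, 1], [0, 0, -0.52, 0, 0, 0, 1]],
  ],
)

```text
time_s: 8.9
tool_pos: [0.5078, 0.1222, 0.1122]
tool_rot: [180.0, -0.0, 2.4]
force: [-0.1, 0.2, -1.1]
grip_width: 0.0398
grasp_force: 23.0
```

jog_arm(
  motion=[
    [[0, 0, -0.15, 0, 0, 0, 1], [0, 0, -0.3, 0, 0, 0, 1], [0, 0, -0.48, 0, 0, 0, 1], [0, 0, -0.65, 0, 0, 0, 1], [0, 0, -0.75, 0, 0, 0, 1]],
  ],
)

```text
time_s: 9.4
tool_pos: [0.5083, 0.1223, 0.1878]
tool_rot: [180.0, -0.1, 2.4]
force: [-0.2, 0.4, -1.6]
grip_width: 0.0396
grasp_force: 23.0
```

jog_arm(
  motion=[
    [[0, 0, -0.03, 0, 0, 0, 1], [0, 0, -0.05, 0, 0, 0, 1], [0, 0, -0.05, 0, 0, 0, 1], [0, 0, -0.05, 0, 0, 0, 1], [0, 0, -0.05, 0, 0, 0, 1]],
  ],
)

```text
time_s: 9.9
tool_pos: [0.5072, 0.122, 0.1898]
tool_rot: [180.0, 0.1, 2.4]
force: [-0.3, -0.1, -0.9]
grip_width: 0.0399
grasp_force: 23.0
```

Run:
```python
from h import *
a,d=env.read_camera("scene");b,e=env.read_camera("top")
o=env.get_obs();print(o["time_s"],o["tool_pos"],o["tool_rot"],o["grip_width"],o["grasp_force"])
P=cloud("scene",d);h=cv2.cvtColor(a,cv2.COLOR_RGB2HSV)
g=(h[...,0]>50)&(h[...,0]<80)&(h[...,1]>120)&(d>0)&(P[...,2]>.02);g[:, :100]=0
q=P[g];print("green z",g.sum(),np.percentile(q,[1,50,99],axis=0).round(4))
lo=q[q[:,2]<np.percentile(q[:,2],20)].mean(0);hi=q[q[:,2]>np.percentile(q[:,2],80)].mean(0);print("lean",hi-lo)
T=cloud("top",e)
for nm,xc,yc in(("stick",.611,.03),("stamp",.597,.218)):
    m=(abs(T[...,0]-xc)<.03)&(abs(T[...,1]-yc)<.03)&(T[...,2]>.06)&(T[...,2]<.11);print(nm,m.sum(),np.median(T[m],0) if m.any() else "")
b=cv2.resize(b[105:255,150:295],None,fx=2.6,fy=2.6,interpolation=2);a=cv2.resize(a[120:300,130:270],None,fx=2.8,fy=2.8,interpolation=2)
c=np.zeros((max(len(a),len(b)),a.shape[1]+b.shape[1],3),np.uint8);c[:len(b),:b.shape[1]]=b;c[:len(a),b.shape[1]:]=a
cv2.imwrite("pics/i.png",c[...,::-1]);print(c.shape)
```

```text
10.0 [0.50732013 0.12201224 0.19005302] [1.79998792e+02 5.26561427e-02 2.38037696e+00] 0.03977484170498698 22.99980165436864
green z 180 [[0.588  0.1227 0.1365]
 [0.596  0.1391 0.15  ]
 [0.6126 0.1427 0.1661]]
lean [0.0024273  0.00305452 0.02341121]
stick 126 [0.60923046 0.02964331 0.09756165]
stamp 0 
(504, 769, 3)
```

View pics/i.png

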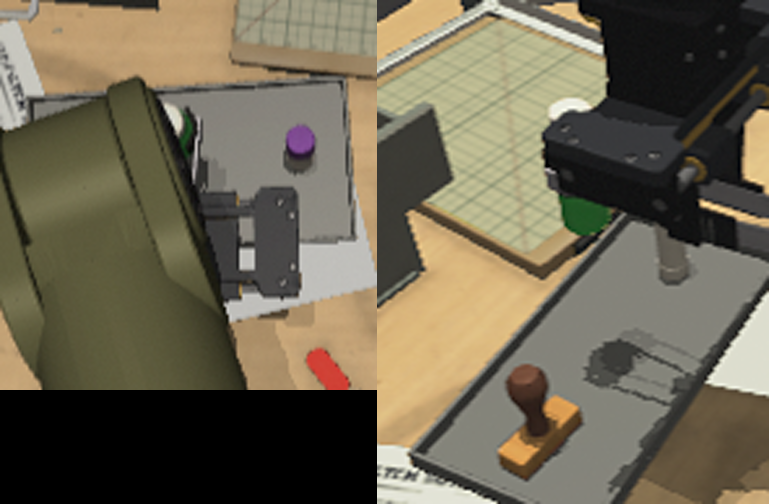

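The bottle hangs clear and looks upright. Its lowest visible green is at z ≈ 0.136, at picture position (585,230). The stamp at (540,430) and the stick at (672,265) still stand.

```bash
python3 -c "
from cell import env
print(env.sign_off())"
```

```text
the job is handed in; nothing more can be done
None
```

The bottle is held upright in the tongs at 23 N, its underside about 13 cm above the table; the glue stick and stamp are still standing in the tray, and the job was handed in at about 10 s.

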